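Park the filter and hold the beam flap at its balance point

TASK

Take the orange filter out of its blue holder and stand it on edge, fully down and centred, in the free slot of the filter rack (the one with the green light), leaving the two filters already there in place, and let go of it. Then, to leave both beam ports of the white diverter box open for an alignment check, swing its flap smoothly from whichever side it lies on up to its upright over-centre balance point and finish while still holding it there: do not let go and do not let it fall either way. Leave the bottle, cup, screwdriver and lens cap where they are.

Things in the scene. Friction and masses are not known exactly. Their poses are not given: they have to be found in the camera images.
- amber_filter_center (a point): centre of the orange framed optical filter, a flat plate 10 mm thick (its x), 70 mm wide (its y) and 85 mm tall (its z, upright), about 90 g, black frame. It starts standing on edge, loosely, in the blue holder's slot. Its centre is 42.5 mm above its lower edge and 42.5 mm below its top edge; the top 45 mm stands free above the slot and is easily pinched across the 10 mm thickness from above
- holder: blue holder fixed to the bench, base 70 x 90 x 8 mm, with one slot 14 mm wide like the rack's (slot floor 8 mm above the bench, straight walls up to 38 mm, flared lips up to about 49 mm above the bench). Origin: centre of the underside; x runs across the slot, y along it
- rack: filter rack fixed to the bench: base plate 166 x 104 x 8 mm with three slots side by side along its x, 50 mm apart (at x = -50, 0 and +50 mm); slots run along its y. Each slot is 14 mm wide, 60 mm long with open ends, its floor 8 mm above the bench, straight walls up to 38 mm above the bench, then flared lips that spread from 14 mm to about 25 mm wide at 48 mm above the bench. Origin: centre of the underside. Two slots hold other filters
- free_slot (a point): centre of the floor of the rack's free slot, 8 mm above the bench; x across the slot (along the row of slots), y along the slot. A small green light on the base, 44 mm from this point along +y, marks the slot. A filter standing fully down has its centre 42.5 mm above this point
- blue_filter_center (a point): centre of the blue framed optical filter, a flat plate 10 mm thick (its x), 70 mm wide (its y) and 85 mm tall (its z, upright), about 90 g, already standing in the rack; stays there
- clear_filter_center (a point): centre of the white framed optical filter, a flat plate 10 mm thick (its x), 70 mm wide (its y) and 85 mm tall (its z, upright), about 90 g, already standing in the rack; stays there
- diverter: white diverter box fixed to the bench, 150 x 150 mm, 60 mm high, a round beam port on its top towards either end of its x. Origin: centre of the underside. Two hinge brackets stand on the middle of the top, up to 92 mm above the bench, at y = -62 and +62 mm
- flap_hinge (a point): centre of the flap's level hinge axis, over the middle of the box, 80 mm above the bench; its y is the hinge axis and its x points across it, away from the robot
- flap_leaf (a point): the flap itself, about 160 g: a black panel 104 mm wide that ends 62 mm from the hinge axis, then two side arms (open between them for 46 mm either side of the middle) that carry a red round handle bar. This point lies on the hinge axis; its z runs from the hinge to the bar, so z is vertical when the flap is upright
- flap_bar (a point): centre of the red handle bar, 14 mm in diameter, parallel to the hinge axis and 120 mm from it; 92 mm of it are free between the arms, and a 50 mm open gap lies between bar and panel. Lying down, the bar is about 100 mm above the bench, clear beyond the box; upright, 200 mm above the bench straight over the hinge
- flap (a joint): angle of the flap (rad): 0 = upright, the balance point; positive leans towards the diverter's +x (away from the robot), negative towards the robot. It swings freely, with hardly any friction, and falls to a stop at -1.4 or +1.4, where it lies at the start; which side varies (now and then it is still dropping there in the first half second, so read it afterwards)
- bottle: brown bottle, 60 mm wide, 130 mm tall; leave alone. Origin: centre of the underside
- cup: clear plastic cup, 72 mm wide, 85 mm tall; leave alone. Origin: centre of the underside
- screwdriver: yellow-handled screwdriver lying on the bench; leave alone. Origin: under its middle
- lens_cap: grey round lens cap, 52 mm wide, 16 mm high; leave alone. Origin: centre of the underside
Mind the look-alikes: they are no part of the job. Leave any brown look-alike of the part that bears amber_filter_center alone. Leave any turquoise look-alike of the rack alone.

How it is judged (in metres and radians):
On the way, in this order (a step that is already met when the one before it is completed fails the run):
1. the orange filter stands fully down in the free slot of the rack and is let go (x of amber_filter_center in the frame of free_slot between -0.008 and 0.008 m and y of amber_filter_center in the frame of free_slot between -0.02 and 0.02 m and z of amber_filter_center in the frame of free_slot between 0.036 and 0.05 m and angle between amber_filter_center's own z axis and vertical below 0.2 rad and angle between the x axis of amber_filter_center and the x axis of free_slot, either way round below 0.25 rad and contact force between the fingers and rack below 0.2 N and distance between the grasp point and amber_filter_center above 0.07 m), for 0.2 s.
2. the flap is held upright at its balance point (value of joint flap between -0.1 and 0.1 rad and velocity of joint flap between -0.2 and 0.2 rad/s and contact force between the fingers and flap above 0.3 N), for 0.3 s.
At the end, for the whole second after the job is handed in: The gripper holds the flap (over 0.3 N) at rest within 0.1 rad of upright through the last second; the orange filter stands let go in the free slot: within 8 mm across and 20 mm along it, centre 36 to 50 mm above its floor, tilt under 0.2 rad, turned under 0.25 rad (all of step 1 and all of step 2 and linear speed of flap below 0.03 m/s and horizontal distance between flap_bar and flap_hinge below 0.0125 m); the arm keeps its last pose, push and grip.
It fails at once if once the orange filter has been taken, the flap falls or is flung (faster than 4 rad/s) (distance of amber_filter_center from where it was at the start of the episode above 0.02 m and (velocity of joint flap above 4 rad/s or velocity of joint flap below -4 rad/s)).
It fails at once if a filter already in the rack is moved by more than 20 mm or tipped (distance of any of blue_filter_center, clear_filter_center from where it was at the start of the episode above 0.02 m or angle between any of blue_filter_center, clear_filter_center's own z axis and vertical above 0.3 rad).
It fails at once if the bottle, cup, screwdriver or lens cap is moved by more than 30 mm (distance of any of bottle, cup, screwdriver, lens_cap from where it was at the start of the episode above 0.03 m).
It also fails if it takes over 64 s, if anything falls off the work surface, if the arm or the gripper's body presses on something with over 40 N, if the wrist force passes 120 N, or if a joint passes its speed limit or range.

ROBOT

A 6-joint arm with a two-finger parallel gripper is mounted at the origin on the work surface. World frame = base frame: x ahead of the robot, y to its left, z up, the work surface at z = 0. Lengths are in mm, angles in rad, forces in N, time in s.
With the tool pointing down it reaches from about 350 to 850 mm from the base axis. Payload 8.1 kg.
Tool frame: the origin (TCP) lies at the very end of the fingers, on their centre line; the grasp point (between the pads) lies 19 mm behind it; z points along the fingers, y is the line along which they close (so a half turn about z gives the same grasp; the last joint's range is limited). The gripper opens to 93 mm and grips with 3 to 60 N. Pads are 15 mm wide; open, the fingers measure 128 mm over their backs; the gripper's body (75 mm by 188 mm) begins 65 mm behind the grasp point.
Start: joints at [-1.282, 0.13, 1.488, -0, 1.523, -0.085], TCP at [219.113, -558.565, 218.635] pointing down, gripper open.
Joint ranges: [-2.96, 2.96], [-0.89, 2.26], [0.02, 2.5], [-1.34, 4.48], [0, 2.73], [-2.66, 2.66]. Speed limits (rad/s): [2.39, 2.39, 2.79, 3.14, 3.14, 3.14].

INTERFACE

Orientations are given as a unit quaternion [x, y, z, w].
In Python, from plant import manip, snapshot, ticket gives the robot as it stands. The module is installed in compiled form; this text tells all that it offers.
- The arm moves only by the tool apply_moves, never from a script. Its argument "series" is a list of rows, each an object of numbers: "dx", "dy", "dz": the shift along the tool's x, y, z in m; "wx", "wy", "wz": the turn, a rotation vector about the tool's x, y, z in rad; "jaw": the opening, from -1 (shut) to 1 (fully open). In form: [{"dx": .., "dy": .., "dz": .., "wx": .., "wy": .., "wz": .., "jaw": ..}, ...]. A call has 1 to 10 rows; each row shifts and turns the commanded pose from where the row before left it, along the tool's axes as they then stand; what a row does not reach is not made up. A row lasts 1/8 s, in which the tool goes at most 62.5 mm and 10.7 degrees, less where a joint would pass 70% of its speed; a pose out of reach is approached as far as the arm can. A call with a gripper value outside its range is refused whole. The fingers move at their own pace and stop on an object; the grip force is fixed at half the most. Time passes only in rows, so rows that do not move let the fingers close. It gives the time, the measured TCP pose, the force, the opening and the grip force at its end, in the units of the state.
- manip.get_state(): the state, without advancing time (a new reading comes with each control period).
- snapshot(name): name is "scene" or "side" or "wrist"; returns a dict with "frame" (420x560x3 uint8, red, green, blue), "mtx" (3x3 intrinsics, pixels), "camera_from_world" (4x4, takes a point from world to camera coordinates); the wrist camera has in their place "T_tool_cam" (4x4, takes a point from camera to tool coordinates, whose origin is the TCP and whose axes are the flange's). Camera axes: x right, y down, z forward; pixel columns grow to the right and rows downward; lengths in mm; the calibration is good to about 2 mm. A picture is of the moment at which its call begins: read the wrist's pose just before it. There is no depth.
- ticket.job_done(): hands the job in; it is judged then, once.
The state is a dict: "clock": time; "q": joint angles; "qd": joint speeds; "tau": joint torques, N m; "tcp_pos": TCP position; "tcp_rot": TCP orientation; "ft_force": force on the tool from outside, world axes, zero at the start; "wrist_torque": the same for the moment, N m; "gripper_width": finger opening in mm; "grasp_force": force on a finger pad.
Only numpy, scipy, OpenCV 4.12 (cv2) and the standard library are available. Lean on these libraries where they do the work, as an engineer would, in place of code of your own. Each camera call takes 0.05 s, during which the arm holds its last target. There are 200 camera calls.

## Working session

There is one attempt and no reset: what is moved stays moved. The work goes in short steps, Python scripts to look and compute and a tool call to move; the robot and the scene stay as the last step left them, time stands still between calls to the robot, and variables do not carry over. Pictures are saved under pics/ and viewed, at most 10 in all, crops included, and the job is handed in when it is done.

Besides the shell and the picture viewer there is one more tool, called as name(argument=value, ...), one argument or row to a line, values as JSON. apply_moves: Moves the arm, as the interface text tells. Its arguments: {"type":"object","properties":{"series":{"type":"array","items":{"type":"object","properties":{"dx":{"type":"number"},"dy":{"type":"number"},"dz":{"type":"number"},"wx":{"type":"number"},"wy":{"type":"number"},"wz":{"type":"number"},"jaw":{"type":"number"}}}}},"required":["series"]}

```bash
mkdir -p pics
cat > h.py <<'E'
import numpy as np, cv2
from plant import manip, snapshot, ticket
from scipy.spatial.transform import Rotation as R
def save(n,f): cv2.imwrite('pics/'+n,cv2.cvtColor(f,cv2.COLOR_RGB2BGR))
def cam(name):
    st=manip.get_state(); s=snapshot(name); K=np.array(s['mtx'])
    if name=='wrist':
        T=np.eye(4);T[:3,:3]=R.from_quat(st['tcp_rot']).as_matrix();T[:3,3]=st['tcp_pos']
        W=T@np.array(s['T_tool_cam'])
    else: W=np.linalg.inv(np.array(s['camera_from_world']))
    return s['frame'],K,W
def onz(px,K,W,z):
    px=np.atleast_2d(px).astype(float)
    d=(W[:3,:3]@np.linalg.inv(K)@np.c_[px,np.ones(len(px))].T).T
    o=W[:3,3]; return o+d*((z-o[2])/d[:,2])[:,None]
def proj(P,K,W):
    P=np.atleast_2d(P); c=(np.linalg.inv(W)@np.c_[P,np.ones(len(P))].T)[:3]; p=K@c; return (p[:2]/p[2]).T
E
python3 - <<'E'
from h import *
for n in ('scene','side'):
    f,K,W=cam(n); save(n+'0.png',f); np.savez(n+'0.npz',f=f,K=K,W=W); print(n,W[:3,3].round(),W[:3,2].round(2))
st=manip.get_state(); print(st)
E
```

```text
scene [1132. -209.  909.] [-0.6   0.21 -0.77]
side [ -40.  673. 1196.] [ 0.39 -0.51 -0.77]
{'clock': 0.1, 'q': array([-1.28239940e+00,  1.31058204e-01,  1.48917472e+00, -3.16941869e-05,
        1.52297636e+00, -8.54066833e-02]), 'qd': array([-0.00160328,  0.00211575, -0.00191263,  0.00228177,  0.00018663,
        0.00069378]), 'tau': array([ 7.88323287e-04, -5.61341000e+01, -4.93096876e+01,  7.69853219e-02,
        2.90827698e-02, -6.29355486e-05]), 'tcp_pos': array([ 218.95693064, -558.07809881,  217.70633982]), 'tcp_rot': array([ 9.82584178e-01,  1.85816251e-01, -9.76459160e-05, -8.02549152e-04]), 'ft_force': array([-0.15270872,  0.1938512 , -0.06413041]), 'wrist_torque': array([-0.02435057,  0.0123351 ,  0.01182198]), 'grasp_force': 0.0, 'gripper_width': 93.0655457111872}
```

View pics/scene0.png

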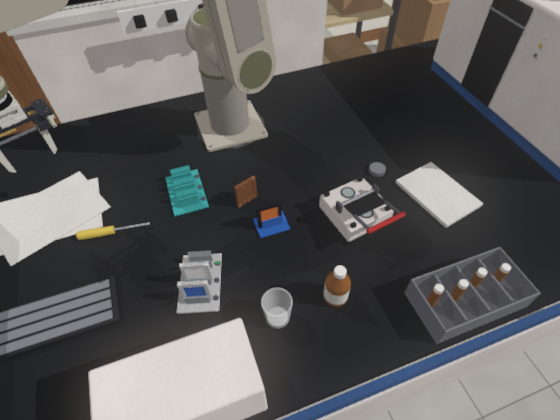

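View pics/side0.png

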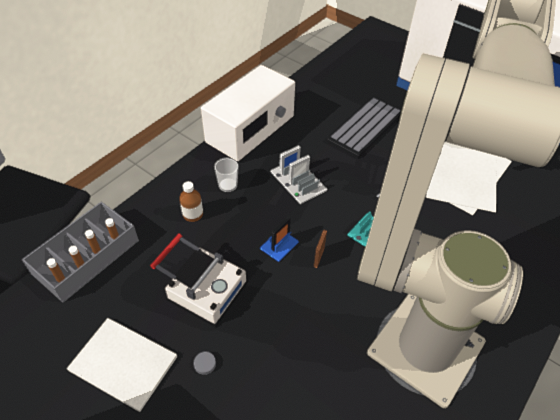

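The scene view shows the blue holder with the orange filter at about (270,222) and the grey rack at (200,282). The diverter is at (357,210), with its red bar on the far (+x) side at (387,222). Next I'll crop these in both views.

Run:
```python
from h import *
a=np.load('scene0.npz');b=np.load('side0.npz')
z=lambda f,x,y,w,h,k:cv2.resize(f[y:y+h,x:x+w],None,fx=k,fy=k,interpolation=cv2.INTER_CUBIC)
A=z(a['f'],165,190,130,130,3); B=z(a['f'],310,150,130,100,3); C=z(b['f'],250,135,130,130,3); D=z(b['f'],140,225,130,100,3)
save('crop0.png',cv2.resize(np.vstack([np.hstack([A,C]),np.hstack([B,D])]),None,fx=.86,fy=.86))
for n,d in (('scene',a),('side',b)):
    f=d['f'];K=d['K'];W=d['W'];hsv=cv2.cvtColor(f,cv2.COLOR_RGB2HSV)
    for nm,lo,hi,zz in (('blue',(105,150,60),(125,255,255),8),('orange',(3,170,120),(16,255,255),70),('red',(174,150,60),(180,255,255),100),('green',(50,120,80),(75,255,255),10)):
        m=cv2.inRange(hsv,lo,hi); c,_=cv2.findContours(m,0,2)
        for k in c:
            if cv2.contourArea(k)>(60 if nm!='green' else 3):
                (cx,cy),s,an=cv2.minAreaRect(k); p=onz([cx,cy],K,W,zz)[0]
                print(n,nm,round(cx,1),round(cy,1),np.round(s,1),round(an),cv2.contourArea(k),p.round())
```

```text
scene blue 193.0 291.5 [ 7. 18.] 90 100.0 [ 613. -269.    8.]
scene blue 271.3 224.2 [20.9 33.5] 76 448.0 [484. -12.   8.]
scene orange 269.4 213.3 [ 8.4 17.6] 74 119.5 [492. -18.  70.]
side blue 278.8 244.8 [23.3 32.5] 45 494.0 [478.  -9.   8.]
side blue 402.0 83.5 [12.1  7.2] 27 69.0 [ 586. -896.    8.]
side blue 556.0 74.0 [24.  6.] 90 102.0 [  152. -1340.     8.]
```

View pics/crop0.png

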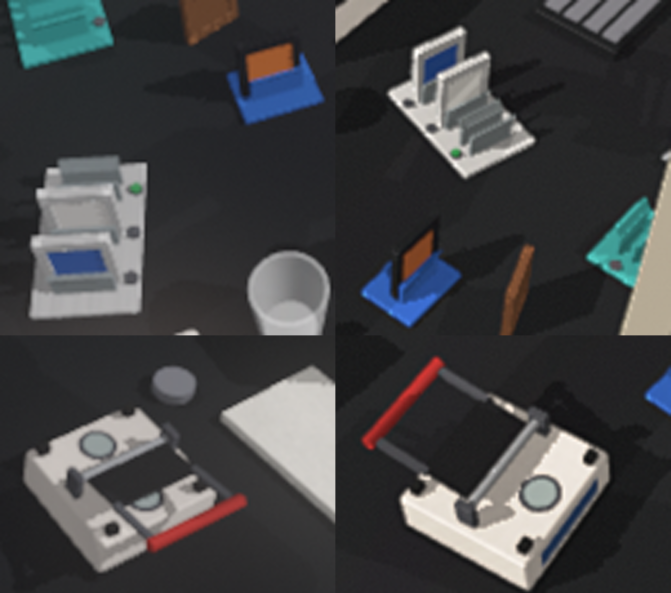

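The crops show three slots in the rack. The robot-side slot is free, with its green light at scene (217,263) and side (297,194). The other two lights are at scene (216.6,279.5) and (215.4,297.4). The flap lies on the +x side.

Run:
```python
from h import *
a=np.load('scene0.npz');b=np.load('side0.npz')
print('lights scene',onz([[217.3,262.9],[216.6,279.5],[215.4,297.4]],a['K'],a['W'],10).round(1))
print('lights side',onz([[296.7,194.3],[287.4,184.6],[278.5,174.9]],b['K'],b['W'],10).round(1))
def c(px,py): return [px/2.58+310,(py-335.4)/2.58+150]
def e(px,py): return [(px-335.4)/2.58+140,(py-335.4)/2.58+225]
print('bar scene',onz([c(154,545),c(241,503)],a['K'],a['W'],101).round(1))
print('bar side',onz([e(369,440),e(436,366)],b['K'],b['W'],101).round(1))
print('brk scene',onz([c(75,475),c(167,431)],a['K'],a['W'],90).round(1))
print('brk side',onz([e(468,508),e(538,414)],b['K'],b['W'],90).round(1))
print('ports', onz([c(98,445),c(150,497)],a['K'],a['W'],60).round(1), onz([e(540,492)],b['K'],b['W'],60).round(1))
for d in(a,b):
    hsv=cv2.cvtColor(d['f'],cv2.COLOR_RGB2HSV); m=cv2.inRange(hsv,(105,150,60),(125,255,255))
    cs,_=cv2.findContours(m,0,2); k=[k for k in cs if cv2.contourArea(k)>300][0]
    h=cv2.approxPolyDP(cv2.convexHull(k),2,True)[:,0]; print(h.tolist(),onz(h,d['K'],d['W'],8).round().tolist())
```

```text
lights scene [[ 554.7 -190.    10. ]
 [ 602.3 -204.3   10. ]
 [ 650.2 -219.9   10. ]]
lights side [[ 553.7 -191.8   10. ]
 [ 600.7 -205.5   10. ]
 [ 648.3 -220.4   10. ]]
bar scene [[661.7 190.9 101. ]
 [647.1 297.3 101. ]]
bar side [[642.9 297.2 101. ]
 [657.4 192.2 101. ]]
brk scene [[545.6 163.2  90. ]
 [525.7 282.9  90. ]]
brk side [[519.3 286.7  90. ]
 [541.9 164.7  90. ]]
ports [[494.1 219.6  60. ]
 [580.5 237.7  60. ]] [[492.3 218.3  60. ]]
[[282, 211], [289, 229], [260, 237], [253, 218]] [[450.0, 33.0, 8.0], [518.0, 29.0, 8.0], [515.0, -57.0, 8.0], [444.0, -54.0, 8.0]]
[[298, 241], [279, 261], [260, 249], [270, 237], [289, 232]] [[443.0, -54.0, 8.0], [443.0, 34.0, 8.0], [510.0, 37.0, 8.0], [515.0, -14.0, 8.0], [483.0, -63.0, 8.0]]
```

apply_moves(
  series=[
    {"wz": -0.167,"jaw": 0.0},
    {"wz": -0.167,"jaw": 0.0},
    {"wz": -0.167,"jaw": 0.0},
    {"wz": -0.167,"jaw": 0.0},
    {"wz": -0.167,"jaw": 0.0},
    {"wz": -0.167,"jaw": 0.0},
    {"wz": -0.164,"jaw": 0.0},
  ],
)

```text
invalid input at $.series[0]: expected keys dx, dy, dz, wx, wy, wz, jaw
```

```bash
cat >> h.py <<'E'
def go(x,y,z,yaw=None):
    st=manip.get_state(); r=R.from_quat(st['tcp_rot']).as_matrix()
    print('t',st['clock'],'tcp',st['tcp_pos'].round(1),'yaw',np.arctan2(r[1,0],r[0,0]).round(4),'tilt',r[2].round(3),'F',st['ft_force'].round(1),'w',round(st['gripper_width'],1),'g',round(st['grasp_force'],1),'q',st['q'].round(2))
    print('tool shift mm',(r.T@(np.array([x,y,z])-st['tcp_pos'])).round(1), 'wz',None if yaw is None else (np.arctan2(r[1,0],r[0,0])-yaw).round(4))
E
python3 -c "
from h import *
go(482,-12,190,1.54)"
```

```text
t 0.1 tcp [ 219.  -558.1  217.7] yaw 0.3738 tilt [ 0.    -0.002 -1.   ] F [-0.2  0.2 -0.1] w 93.1 g 0.0 q [-1.28  0.13  1.49 -0.    1.52 -0.09]
tool shift mm [ 444.3 -412.3   28.4] wz -1.1662
```

apply_moves(
  series=[
    {"dx": 0,"dy": 0,"dz": 0,"wx": 0,"wy": 0,"wz": -0.167,"jaw": 0},
    {"dx": 0,"dy": 0,"dz": 0,"wx": 0,"wy": 0,"wz": -0.167,"jaw": 0},
    {"dx": 0,"dy": 0,"dz": 0,"wx": 0,"wy": 0,"wz": -0.167,"jaw": 0},
    {"dx": 0,"dy": 0,"dz": 0,"wx": 0,"wy": 0,"wz": -0.167,"jaw": 0},
    {"dx": 0,"dy": 0,"dz": 0,"wx": 0,"wy": 0,"wz": -0.167,"jaw": 0},
    {"dx": 0,"dy": 0,"dz": 0,"wx": 0,"wy": 0,"wz": -0.167,"jaw": 0},
    {"dx": 0,"dy": 0,"dz": 0,"wx": 0,"wy": 0,"wz": -0.164,"jaw": 0},
  ],
)

```text
clock: 0.98
tcp_pos: [219.0, -558.2, 218.0]
tcp_rot: [0.716, 0.698, 0.0, -0.0]
ft_force: [-0.1, 0.5, -0.5]
gripper_width: 46.3
grasp_force: 0.0
```

```bash
python3 -c "
from h import *
go(482,-12,190,1.54)"
```

```text
t 0.975 tcp [ 219.  -558.2  218. ] yaw 1.5452 tilt [ 0.001 -0.    -1.   ] F [-0.1  0.5 -0.5] w 46.3 g 0.0 q [-1.28  0.13  1.49 -0.    1.52 -1.26]
tool shift mm [552.8 248.9  28.5] wz 0.0052
```

apply_moves(
  series=[
    {"dx": 0.05,"dy": 0.025,"dz": 0,"wx": 0,"wy": 0,"wz": 0,"jaw": 0},
    {"dx": 0.056,"dy": 0.025,"dz": 0,"wx": 0,"wy": 0,"wz": 0,"jaw": 0},
    {"dx": 0.056,"dy": 0.025,"dz": 0,"wx": 0,"wy": 0,"wz": 0,"jaw": 0},
    {"dx": 0.056,"dy": 0.025,"dz": 0,"wx": 0,"wy": 0,"wz": 0,"jaw": 0},
    {"dx": 0.056,"dy": 0.025,"dz": 0,"wx": 0,"wy": 0,"wz": 0,"jaw": 0},
    {"dx": 0.056,"dy": 0.025,"dz": 0,"wx": 0,"wy": 0,"wz": 0,"jaw": 0},
    {"dx": 0.056,"dy": 0.025,"dz": 0,"wx": 0,"wy": 0,"wz": 0,"jaw": 0},
    {"dx": 0.056,"dy": 0.025,"dz": 0,"wx": 0,"wy": 0,"wz": 0,"jaw": 0},
    {"dx": 0.056,"dy": 0.025,"dz": 0,"wx": 0,"wy": 0,"wz": 0,"jaw": 0},
    {"dx": 0.055,"dy": 0.024,"dz": 0,"wx": 0,"wy": 0,"wz": 0,"jaw": 0},
  ],
)

```text
clock: 2.22
tcp_pos: [485.5, -11.5, 218.4]
tcp_rot: [0.718, 0.696, -0.0, 0.0]
ft_force: [0.8, -0.8, 0.5]
gripper_width: 46.5
grasp_force: 0.0
```

```bash
python3 -c "
from h import *
go(482,-12,190,1.54)
f,K,W=cam('wrist'); np.savez('w1.npz',f=f,K=K,W=W)
save('w1.png',f); print(W.round(2),K)
print(proj([[482,-12,93],[482,-12,8]],K,W))"
```

```text
t 2.225 tcp [485.5 -11.5 218.4] yaw 1.5399 tilt [-0.  0. -1.] F [ 0.8 -0.8  0.5] w 46.5 g 0.0 q [-0.13 -0.18  1.8  -0.    1.53 -0.1 ]
tool shift mm [-0.6 -3.5 28.4] wz -0.0001
[[ 1.0000e+00 -3.0000e-02 -1.0000e-02  4.8973e+02]
 [-3.0000e-02 -9.5000e-01 -3.0000e-01  7.3510e+01]
 [-0.0000e+00  3.0000e-01 -9.5000e-01  3.8423e+02]
 [ 0.0000e+00  0.0000e+00  0.0000e+00  1.0000e+00]] [[323.56271361   0.         275.18672095]
 [  0.         323.56271361 203.00412322]
 [  0.           0.           1.        ]]
[[270.08071187 196.57389797]
 [271.23720599 176.38045762]]
```

View pics/w1.png

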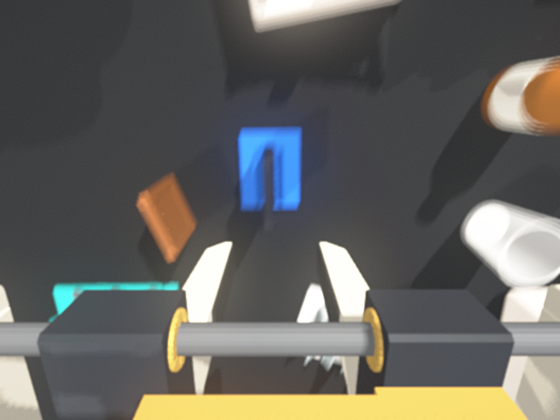

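The wrist view shows the blue base at x 238-302 and y 128-211. The filter's black top edge runs from about (269,150) to (267,230).

```bash
python3 -c "
from h import *
d=np.load('w1.npz');f,K,W=d['f'],d['K'],d['W']
m=cv2.inRange(cv2.cvtColor(f,cv2.COLOR_RGB2HSV),(100,120,40),(125,255,255)); m[:,:220]=0;m[:,320:]=0;m[235:]=0
k=max(cv2.findContours(m,0,2)[0],key=cv2.contourArea); h=cv2.boxPoints(cv2.minAreaRect(k)); P=onz(h,K,W,8);print(P.round(1),P.mean(0).round(1))
g=f.max(2)
for r in (165,180,195,205,215,222): print(r,g[r,256:284].tolist())
print(onz([[269.5,150],[267,230],[268,220],[268.5,200]],K,W,93).round(1))
"
```

```text
[[445.2  47.6   8. ]
 [517.7  45.3   8. ]
 [517.1 -55.3   8. ]
 [438.5 -52.9   8. ]] [479.6  -3.8   8. ]
165 [241, 221, 191, 180, 176, 169, 155, 143, 128, 110, 104, 103, 103, 103, 98, 104, 126, 165, 197, 212, 214, 218, 211, 198, 202, 221, 235, 246]
180 [209, 197, 185, 185, 180, 170, 162, 153, 133, 110, 100, 96, 97, 95, 94, 94, 117, 157, 190, 208, 216, 222, 213, 196, 199, 220, 234, 245]
195 [213, 200, 189, 181, 177, 168, 160, 152, 145, 130, 103, 92, 91, 91, 90, 91, 106, 137, 172, 200, 213, 218, 212, 202, 198, 215, 233, 244]
205 [166, 162, 163, 168, 173, 168, 153, 127, 102, 88, 86, 88, 88, 87, 88, 88, 105, 144, 195, 227, 225, 220, 207, 198, 194, 206, 224, 237]
215 [68, 68, 69, 69, 69, 71, 71, 74, 76, 81, 82, 84, 86, 83, 83, 83, 80, 80, 80, 81, 80, 81, 81, 82, 82, 82, 82, 81]
222 [66, 66, 66, 66, 69, 68, 68, 73, 75, 82, 84, 87, 88, 88, 85, 84, 84, 84, 83, 83, 83, 83, 79, 81, 83, 78, 80, 82]
[[483.   31.6  93. ]
 [477.8 -45.7  93. ]
 [479.2 -35.4  93. ]
 [480.4 -15.3  93. ]]
```

apply_moves(
  series=[
    {"dx": 0.0025,"dy": -0.005,"dz": 0,"wx": 0,"wy": 0,"wz": 0.02,"jaw": 0},
    {"dx": 0,"dy": 0,"dz": 0.05,"wx": 0,"wy": 0,"wz": 0,"jaw": 0},
    {"dx": 0,"dy": 0,"dz": 0.05,"wx": 0,"wy": 0,"wz": 0,"jaw": 0},
    {"dx": 0,"dy": 0,"dz": 0.035,"wx": 0,"wy": 0,"wz": 0,"jaw": 0},
    {"dx": 0,"dy": 0,"dz": 0.023,"wx": 0,"wy": 0,"wz": 0,"jaw": 0},
    {"dx": 0,"dy": 0,"dz": 0,"wx": 0,"wy": 0,"wz": 0,"jaw": -0.4},
    {"dx": 0,"dy": 0,"dz": 0,"wx": 0,"wy": 0,"wz": 0,"jaw": -1},
    {"dx": 0,"dy": 0,"dz": 0,"wx": 0,"wy": 0,"wz": 0,"jaw": -1},
    {"dx": 0,"dy": 0,"dz": 0,"wx": 0,"wy": 0,"wz": 0,"jaw": -1},
  ],
)

```text
clock: 3.4
tcp_pos: [480.9, -11.1, 61.8]
tcp_rot: [0.725, 0.689, 0.0, 0.001]
ft_force: [-7.6, -0.7, 5.3]
gripper_width: 10.9
grasp_force: 17.9
```

```bash
python3 -c "
from h import *
go(480.5,-9,60,1.52)"
```

```text
t 3.4 tcp [480.9 -11.1  61.8] yaw 1.5197 tilt [-0.     0.002 -1.   ] F [-7.6 -0.7  5.3] w 10.9 g 17.9 q [-0.13 -0.06  1.98 -0.    1.22 -0.08]
tool shift mm [ 2.1 -0.5  1.8] wz -0.0003
```

apply_moves(
  series=[
    {"dx": 0,"dy": 0,"dz": 0,"wx": 0,"wy": 0,"wz": 0,"jaw": -1},
    {"dx": 0,"dy": 0,"dz": -0.01,"wx": 0,"wy": 0,"wz": 0,"jaw": -1},
    {"dx": 0,"dy": 0,"dz": -0.02,"wx": 0,"wy": 0,"wz": 0,"jaw": -1},
    {"dx": 0,"dy": 0,"dz": -0.03,"wx": 0,"wy": 0,"wz": 0,"jaw": -1},
    {"dx": 0,"dy": 0,"dz": -0.03,"wx": 0,"wy": 0,"wz": 0,"jaw": -1},
    {"dx": 0,"dy": 0,"dz": -0.03,"wx": 0,"wy": 0,"wz": 0,"jaw": -1},
    {"dx": 0,"dy": 0,"dz": -0.02,"wx": 0,"wy": 0,"wz": 0,"jaw": -1},
    {"dx": 0,"dy": 0,"dz": 0,"wx": 0,"wy": 0,"wz": 0,"jaw": -1},
  ],
)

```text
clock: 4.4
tcp_pos: [481.8, -11.0, 203.1]
tcp_rot: [0.725, 0.689, 0.002, 0.002]
ft_force: [-0.4, -1.2, -1.2]
gripper_width: 9.6
grasp_force: 30.0
```

```bash
python3 -c "
from h import *
go(541.2,-233,200,1.27)
z=lambda f,x,y,w,h,k:cv2.resize(f[y:y+h,x:x+w],None,fx=k,fy=k,interpolation=cv2.INTER_CUBIC)
D={}
for n in('wrist','scene','side'):
    f,K,W=cam(n); D[n]=f; np.savez(n+'2.npz',f=f,K=K,W=W)
    p=proj([[481,-11,130],[481,-11,173],[481,24,150],[481,-46,150]],K,W); print(n,p.round(1).tolist())
    if n!='wrist':
        m=cv2.inRange(cv2.cvtColor(f,cv2.COLOR_RGB2HSV),(3,150,90),(18,255,255))
        for k in cv2.findContours(m,0,2)[0]:
            if cv2.contourArea(k)>60: print(cv2.minAreaRect(k))
save('c2.png',np.hstack([z(D['wrist'],190,150,180,200,2),z(D['scene'],220,130,100,100,4)[:400],]))
"
```

```text
t 4.4 tcp [481.8 -11.  203.1] yaw 1.5199 tilt [-0.     0.005 -1.   ] F [-0.4 -1.2 -1.2] w 9.6 g 30.0 q [-0.13 -0.19  1.83  0.    1.5  -0.08]
tool shift mm [-218.7   70.6    3.5] wz 0.2499
wrist [[272.0, 214.7], [271.6, 236.8], [269.1, 176.8], [274.3, 267.2]]
scene [[269.8, 195.3], [269.1, 184.2], [282.1, 186.6], [256.6, 193.9]]
((344.20001220703125, 283.6000061035156), (10.733125686645508, 17.8885440826416), 26.56505012512207)
((267.5, 183.5), (15.0, 19.0), 90.0)
side [[279.2, 216.8], [279.5, 206.4], [271.0, 220.0], [287.5, 204.2]]
((57.29412078857422, 273.3235168457031), (14.920376777648926, 8.060433387756348), 59.036251068115234)
((77.80000305175781, 259.6000061035156), (11.62755298614502, 7.155416965484619), 63.43495178222656)
((94.20001220703125, 244.90005493164062), (14.310833930969238, 7.602630138397217), 63.43495178222656)
((112.55000305175781, 231.65000915527344), (11.700427055358887, 6.957010269165039), 71.56504821777344)
((279.0531005859375, 203.7035369873047), (9.971641540527344, 16.838905334472656), 48.8140754699707)
((189.5, 198.5), (19.0, 17.0), 0.0)
```

View pics/c2.png

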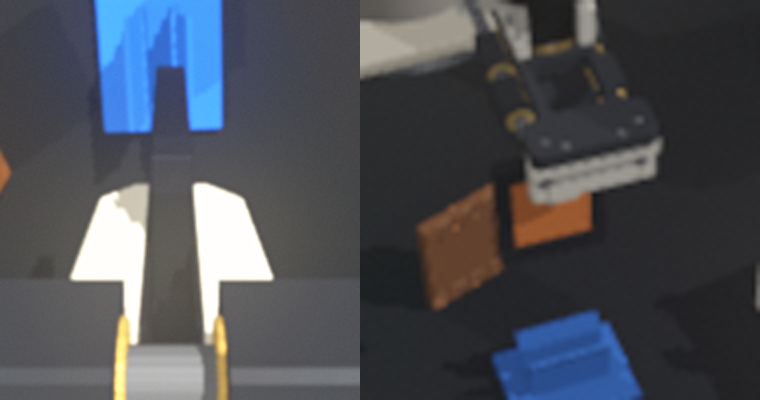

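The filter is gripped and hanging straight, about 5 mm off centre along tool -x. Next I carry it above the rack.

apply_moves(
  series=[
    {"dx": 0,"dy": 0,"dz": 0,"wx": 0,"wy": 0,"wz": 0.125,"jaw": -1},
    {"dx": 0,"dy": 0,"dz": 0,"wx": 0,"wy": 0,"wz": 0.125,"jaw": -1},
    {"dx": -0.02,"dy": 0.013,"dz": 0,"wx": 0,"wy": 0,"wz": 0,"jaw": -1},
    {"dx": -0.03,"dy": 0.019,"dz": 0,"wx": 0,"wy": 0,"wz": 0,"jaw": -1},
    {"dx": -0.04,"dy": 0.026,"dz": 0,"wx": 0,"wy": 0,"wz": 0,"jaw": -1},
    {"dx": -0.04,"dy": 0.026,"dz": 0,"wx": 0,"wy": 0,"wz": 0,"jaw": -1},
    {"dx": -0.035,"dy": 0.022,"dz": 0,"wx": 0,"wy": 0,"wz": 0,"jaw": -1},
    {"dx": -0.025,"dy": 0.0165,"dz": 0,"wx": 0,"wy": 0,"wz": 0,"jaw": -1},
    {"dx": 0,"dy": 0,"dz": 0,"wx": 0,"wy": 0,"wz": 0,"jaw": -1},
  ],
)

```text
clock: 5.68
tcp_pos: [540.1, -230.2, 198.6]
tcp_rot: [0.806, 0.592, -0.001, -0.001]
ft_force: [-0.2, 1.1, -0.6]
gripper_width: 10.2
grasp_force: 30.0
```

```bash
python3 -c "
from h import *
go(542.5,-228.7,180,1.27)
f,K,W=cam('wrist'); np.savez('w3.npz',f=f,K=K,W=W); save('w3.png',f)
print('expect lights',proj([[554.2,-191,10],[601.5,-205,10],[649,-220,10]],K,W).round(1).tolist(),'corners',proj([[542.5+.295*s,-228.7+.955*s,z] for s in(30,35) for z in(149,234)],K,W).round(1).tolist())"
```

```text
t 5.675 tcp [ 540.1 -230.2  198.6] yaw 1.2673 tilt [ 0.    -0.003 -1.   ] F [-0.2  1.1 -0.6] w 10.2 g 30.0 q [-0.49  0.11  1.55 -0.    1.49 -0.19]
tool shift mm [ 2.1  1.9 18.6] wz -0.0027
expect lights [[276.3, 143.1], [321.9, 142.5], [367.8, 142.6]] corners [[276.2, 182.5], [276.0, 229.7], [276.2, 175.3], [275.9, 218.9]]
```

View pics/w3.png

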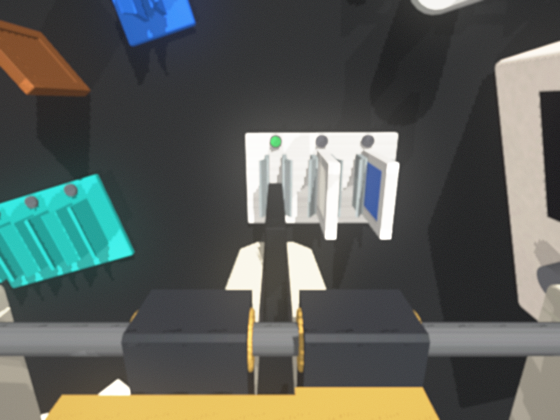

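The green light is at (276,142), as predicted to within 1 px, and the filter's lower corner is at (275,184). The alignment is good, so I descend.

apply_moves(
  series=[
    {"dx": 0.002,"dy": 0.002,"dz": 0.015,"wx": 0,"wy": 0,"wz": 0,"jaw": -1},
    {"dx": 0,"dy": 0,"dz": 0.025,"wx": 0,"wy": 0,"wz": 0,"jaw": -1},
    {"dx": 0,"dy": 0,"dz": 0.025,"wx": 0,"wy": 0,"wz": 0,"jaw": -1},
    {"dx": 0,"dy": 0,"dz": 0.015,"wx": 0,"wy": 0,"wz": 0,"jaw": -1},
    {"dx": 0,"dy": 0,"dz": 0.01,"wx": 0,"wy": 0,"wz": 0,"jaw": -1},
    {"dx": 0,"dy": 0,"dz": 0,"wx": 0,"wy": 0,"wz": 0,"jaw": -1},
    {"dx": 0,"dy": 0,"dz": 0,"wx": 0,"wy": 0,"wz": 0,"jaw": -1},
  ],
)

```text
clock: 6.6
tcp_pos: [544.0, -227.6, 111.7]
tcp_rot: [0.805, 0.593, 0.0, 0.001]
ft_force: [-0.2, -0.4, 0.3]
gripper_width: 10.1
grasp_force: 30.0
```

```bash
python3 -c "
from h import *
go(542.5,-228.7,62,1.27)"
```

```text
t 6.6 tcp [ 544.  -227.6  111.7] yaw 1.2698 tilt [-0.     0.002 -1.   ] F [-0.2 -0.4  0.3] w 10.1 g 30.0 q [-0.48  0.18  1.64  0.    1.33 -0.18]
tool shift mm [-1.5 -1.2 49.7] wz -0.0002
```

apply_moves(
  series=[
    {"dx": -0.0015,"dy": -0.001,"dz": 0.005,"wx": 0,"wy": 0,"wz": 0,"jaw": -1},
    {"dx": 0,"dy": 0,"dz": 0.01,"wx": 0,"wy": 0,"wz": 0,"jaw": -1},
    {"dx": 0,"dy": 0,"dz": 0.01,"wx": 0,"wy": 0,"wz": 0,"jaw": -1},
    {"dx": 0,"dy": 0,"dz": 0.01,"wx": 0,"wy": 0,"wz": 0,"jaw": -1},
    {"dx": 0,"dy": 0,"dz": 0.008,"wx": 0,"wy": 0,"wz": 0,"jaw": -1},
    {"dx": 0,"dy": 0,"dz": 0,"wx": 0,"wy": 0,"wz": 0,"jaw": -1},
  ],
)

```text
clock: 7.35
tcp_pos: [541.3, -228.1, 66.5]
tcp_rot: [0.805, 0.593, -0.0, -0.001]
ft_force: [-0.6, 0.4, -0.8]
gripper_width: 9.7
grasp_force: 30.0
```

```bash
python3 -c "
from h import *
go(542.5,-228.7,62,1.27)"
```

```text
t 7.35 tcp [ 541.3 -228.1   66.5] yaw 1.2698 tilt [ 0.    -0.002 -1.   ] F [-0.6  0.4 -0.8] w 9.7 g 30.0 q [-0.49  0.22  1.67  0.    1.25 -0.19]
tool shift mm [-0.2  1.3  4.5] wz -0.0002
```

apply_moves(
  series=[
    {"dx": 0,"dy": 0.0005,"dz": 0.004,"wx": 0,"wy": 0,"wz": 0,"jaw": -1},
    {"dx": 0,"dy": 0,"dz": 0,"wx": 0,"wy": 0,"wz": 0,"jaw": -1},
    {"dx": 0,"dy": 0,"dz": 0,"wx": 0,"wy": 0,"wz": 0,"jaw": -0.4},
    {"dx": 0,"dy": 0,"dz": 0,"wx": 0,"wy": 0,"wz": 0,"jaw": -0.4},
    {"dx": 0,"dy": 0,"dz": 0,"wx": 0,"wy": 0,"wz": 0,"jaw": -0.4},
    {"dx": 0,"dy": 0,"dz": -0.015,"wx": 0,"wy": 0,"wz": 0,"jaw": -0.4},
    {"dx": 0,"dy": 0,"dz": -0.04,"wx": 0,"wy": 0,"wz": 0,"jaw": -0.4},
    {"dx": 0,"dy": 0,"dz": -0.06,"wx": 0,"wy": 0,"wz": 0,"jaw": -0.4},
    {"dx": 0,"dy": 0,"dz": -0.06,"wx": 0,"wy": 0,"wz": 0,"jaw": -0.4},
    {"dx": 0,"dy": 0,"dz": 0,"wx": 0,"wy": 0,"wz": 0,"jaw": -0.4},
  ],
)

```text
clock: 8.6
tcp_pos: [545.6, -230.3, 247.4]
tcp_rot: [0.805, 0.593, 0.003, 0.006]
ft_force: [0.5, 0.2, -0.8]
gripper_width: 28.0
grasp_force: 0.0
```

```bash
python3 -c "
from h import *
go(650,244,220,1.735)
f,K,W=cam('wrist');S=cam('scene')
z=lambda f,x,y,w,h,k:cv2.resize(f[y:y+h,x:x+w],None,fx=k,fy=k,interpolation=cv2.INTER_CUBIC)
save('c4.png',np.hstack([z(f,220,110,200,133,2),z(S[0],165,230,80,85,3.13)[:266]]))"
```

```text
t 8.6 tcp [ 545.6 -230.3  247.4] yaw 1.2698 tilt [-0.002  0.013 -1.   ] F [ 0.5  0.2 -0.8] w 28.0 g 0.0 q [-0.49  0.09  1.48  0.    1.56 -0.18]
tool shift mm [484.  -41.3  25.7] wz -0.4652
```

View pics/c4.png

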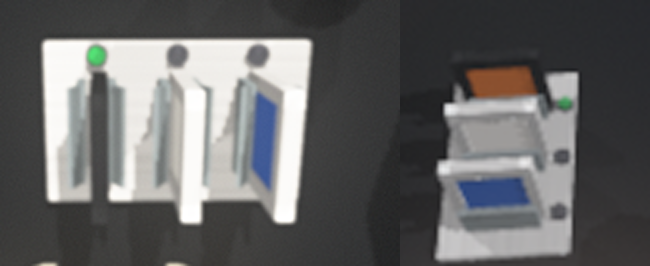

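The orange filter stands upright in the free slot by the green light, and the other two haven't moved. Next is the flap.

apply_moves(
  series=[
    {"dx": 0,"dy": 0,"dz": 0,"wx": 0,"wy": 0,"wz": -0.155,"jaw": -0.4},
    {"dx": 0,"dy": 0,"dz": 0,"wx": 0,"wy": 0,"wz": -0.155,"jaw": -0.2},
    {"dx": 0,"dy": 0,"dz": 0,"wx": 0,"wy": 0,"wz": -0.155,"jaw": 0},
  ],
)

```text
clock: 9.07
tcp_pos: [541.3, -228.1, 236.3]
tcp_rot: [0.645, 0.764, -0.0, -0.002]
ft_force: [-0.5, 0.7, 0.4]
gripper_width: 42.4
grasp_force: 0.0
```

apply_moves(
  series=[
    {"dx": 0.03,"dy": 0.012,"dz": 0,"wx": 0,"wy": 0,"wz": 0,"jaw": 0},
    {"dx": 0.05,"dy": 0.02,"dz": 0,"wx": 0,"wy": 0,"wz": 0,"jaw": 0},
    {"dx": 0.055,"dy": 0.022,"dz": 0,"wx": 0,"wy": 0,"wz": 0,"jaw": 0},
    {"dx": 0.055,"dy": 0.022,"dz": 0,"wx": 0,"wy": 0,"wz": 0,"jaw": 0},
    {"dx": 0.055,"dy": 0.022,"dz": 0,"wx": 0,"wy": 0,"wz": 0,"jaw": 0},
    {"dx": 0.055,"dy": 0.022,"dz": 0,"wx": 0,"wy": 0,"wz": 0,"jaw": 0},
    {"dx": 0.055,"dy": 0.022,"dz": 0,"wx": 0,"wy": 0,"wz": 0,"jaw": 0},
    {"dx": 0.05,"dy": 0.02,"dz": 0,"wx": 0,"wy": 0,"wz": 0,"jaw": 0},
    {"dx": 0.046,"dy": 0.019,"dz": 0,"wx": 0,"wy": 0,"wz": 0,"jaw": 0},
    {"dx": 0,"dy": 0,"dz": 0,"wx": 0,"wy": 0,"wz": 0,"jaw": 0},
  ],
)

```text
clock: 10.32
tcp_pos: [645.8, 249.3, 235.1]
tcp_rot: [0.645, 0.764, -0.002, -0.002]
ft_force: [-0.8, -0.9, -0.6]
gripper_width: 46.3
grasp_force: 0.0
```

```bash
python3 -c "
from h import *
go(651,244,150,1.735)
f,K,W=cam('wrist'); save('w5.png',f); np.savez('w5.npz',f=f,K=K,W=W)
m=cv2.inRange(cv2.cvtColor(f,cv2.COLOR_RGB2HSV),(172,120,50),(180,255,255))|cv2.inRange(cv2.cvtColor(f,cv2.COLOR_RGB2HSV),(0,160,50),(4,255,255))
for k in cv2.findContours(m,0,2)[0]:
    if cv2.contourArea(k)>60:
        b=cv2.boxPoints(cv2.minAreaRect(k)); print(b.tolist(),onz(b,K,W,100).round(1).tolist())
print(proj([[651-10,244+59,100],[651+10,244-59,100],[533,224.5,80]],K,W))"
```

```text
t 10.325 tcp [645.8 249.3 235.1] yaw 1.739 tilt [ 0.    -0.005 -1.   ] F [-0.8 -0.9 -0.6] w 46.3 g 0.0 q [0.29 0.38 1.16 0.   1.6  0.13]
tool shift mm [-6.1  4.7 85. ] wz 0.004
[[269.8046569824219, 255.91482543945312], [271.7576599121094, 136.78289794921875], [286.5897521972656, 137.02606201171875], [284.6367492675781, 256.1579895019531]] [[652.3, 182.2, 100.0], [634.5, 301.6, 100.0], [647.9, 303.6, 100.0], [667.4, 184.6, 100.0]]
[[279.0552994  136.44880601]
 [278.55725201 254.81884079]
 [162.77191707 192.69023605]]
```

View pics/w5.png

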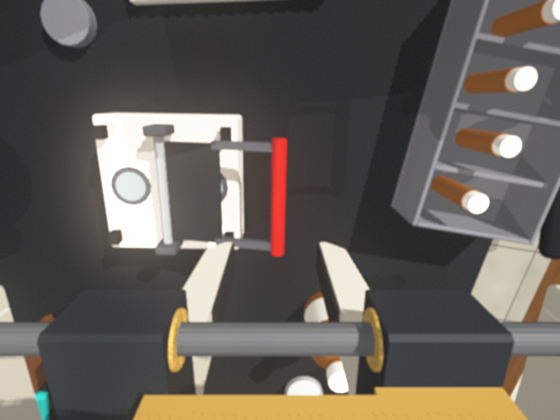

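The red bar runs from (278,137) to (277,256), centred near (650.5, 243). The hinge is at about (163.5,190), matching my estimate of (533, 224.5). I descend on the bar.

apply_moves(
  series=[
    {"dx": -0.007,"dy": 0.0035,"dz": 0.02,"wx": 0,"wy": 0,"wz": 0.004,"jaw": 0},
    {"dx": 0,"dy": 0,"dz": 0.035,"wx": 0,"wy": 0,"wz": 0,"jaw": 0},
    {"dx": 0,"dy": 0,"dz": 0.03,"wx": 0,"wy": 0,"wz": 0,"jaw": 0},
    {"dx": 0,"dy": 0,"dz": 0.02,"wx": 0,"wy": 0,"wz": 0,"jaw": 0},
    {"dx": 0,"dy": 0,"dz": 0,"wx": 0,"wy": 0,"wz": 0,"jaw": 0},
    {"dx": 0,"dy": 0,"dz": 0,"wx": 0,"wy": 0,"wz": 0,"jaw": 0},
  ],
)

```text
clock: 11.12
tcp_pos: [652.7, 239.2, 134.9]
tcp_rot: [0.649, 0.761, 0.001, 0.0]
ft_force: [-0.0, -0.5, -0.4]
gripper_width: 46.1
grasp_force: 0.0
```

```bash
python3 -c "
from h import *
go(650.5,243.2,82,1.735)"
```

```text
t 11.125 tcp [652.7 239.2 134.9] yaw 1.7302 tilt [ 0.     0.002 -1.   ] F [-0.  -0.5 -0.4] w 46.1 g 0.0 q [ 0.28  0.43  1.29 -0.    1.42  0.12]
tool shift mm [ 4.3 -1.7 52.9] wz -0.0048
```

apply_moves(
  series=[
    {"dx": 0.004,"dy": -0.0015,"dz": 0.02,"wx": 0,"wy": 0,"wz": -0.005,"jaw": 0},
    {"dx": 0,"dy": 0,"dz": 0.02,"wx": 0,"wy": 0,"wz": 0,"jaw": 0},
    {"dx": 0,"dy": 0,"dz": 0.013,"wx": 0,"wy": 0,"wz": 0,"jaw": 0},
    {"dx": 0,"dy": 0,"dz": 0,"wx": 0,"wy": 0,"wz": 0,"jaw": -0.2},
    {"dx": 0,"dy": 0,"dz": 0,"wx": 0,"wy": 0,"wz": 0,"jaw": -0.5},
    {"dx": 0,"dy": 0,"dz": 0,"wx": 0,"wy": 0,"wz": 0,"jaw": -1},
    {"dx": 0,"dy": 0,"dz": 0,"wx": 0,"wy": 0,"wz": 0,"jaw": -1},
    {"dx": 0,"dy": 0,"dz": 0,"wx": 0,"wy": 0,"wz": 0,"jaw": -1},
    {"dx": 0,"dy": 0,"dz": 0,"wx": 0,"wy": 0,"wz": 0,"jaw": -1},
  ],
)

```text
clock: 12.25
tcp_pos: [648.9, 243.1, 81.5]
tcp_rot: [0.646, 0.763, -0.001, -0.001]
ft_force: [-8.1, -1.7, 5.5]
gripper_width: 12.8
grasp_force: 30.0
```

```bash
python3 -c "
from h import *
go(650.5,243.2,82,1.735)
st=manip.get_state(); r=R.from_quat(st['tcp_rot']).as_matrix()
h=np.array([533,224.5,80]);g=st['tcp_pos']-19*r[:,2]; u=np.array([.986,.164,0]); print('grasp rel hinge: x',(g-h)@u,'z',(g-h)[2],'rad',np.hypot((g-h)@u,(g-h)[2]))"
```

```text
t 12.25 tcp [648.9 243.1  81.5] yaw 1.7359 tilt [-0.    -0.002 -1.   ] F [-8.1 -1.7  5.5] w 12.8 g 30.0 q [0.28 0.47 1.33 0.   1.34 0.12]
tool shift mm [-0.2  1.6 -0.5] wz 0.0009
grasp rel hinge: x 117.37303529268844 z 20.501689102860922 rad 119.150109819039
```

Bar is gripped. I'll work out the arc steps.

```bash
python3 -c "
import numpy as np
d=np.array([.02,.05,.08]+[.1]*10+[.1,.07,.05,.03,0]);d=d*1.4/d.sum();t=1.4-np.r_[0,np.cumsum(d)]
y=np.round(120*np.sin(t),0)-118;z=-np.round(120*np.cos(t)-20.4,0)
print(np.diff(y),np.diff(z),t.round(2),y[-1],z[-1])"
```

```text
[  0.  -1.  -3.  -4.  -6.  -6.  -8.  -8.  -9. -10. -11. -11. -11. -12.
  -8.  -6.  -4.   0.] [ -2.  -6.  -9. -12. -10. -10. -10.  -8.  -8.  -7.  -6.  -4.  -4.  -2.
  -1.  -1.   0.   0.] [ 1.4   1.38  1.33  1.25  1.15  1.05  0.95  0.85  0.75  0.65  0.55  0.45
  0.35  0.25  0.15  0.08  0.03 -0.   -0.  ] -118.0 -100.0
```

apply_moves(
  series=[
    {"dx": 0,"dy": 0,"dz": -0.002,"wx": 0,"wy": 0,"wz": 0,"jaw": -1},
    {"dx": 0,"dy": -0.001,"dz": -0.006,"wx": 0,"wy": 0,"wz": 0,"jaw": -1},
    {"dx": 0,"dy": -0.003,"dz": -0.009,"wx": 0,"wy": 0,"wz": 0,"jaw": -1},
    {"dx": 0,"dy": -0.004,"dz": -0.011,"wx": 0,"wy": 0,"wz": 0,"jaw": -1},
    {"dx": 0,"dy": -0.006,"dz": -0.011,"wx": 0,"wy": 0,"wz": 0,"jaw": -1},
    {"dx": 0,"dy": -0.006,"dz": -0.01,"wx": 0,"wy": 0,"wz": 0,"jaw": -1},
    {"dx": 0,"dy": -0.004,"dz": -0.005,"wx": 0,"wy": 0,"wz": 0,"jaw": -1},
    {"dx": 0,"dy": 0,"dz": 0,"wx": 0,"wy": 0,"wz": 0,"jaw": -1},
  ],
)

```text
clock: 13.25
tcp_pos: [626.9, 239.7, 136.0]
tcp_rot: [0.646, 0.763, 0.001, 0.001]
ft_force: [1.8, 2.9, -1.1]
gripper_width: 13.1
grasp_force: 30.0
```

```bash
cat >> h.py <<'E'
def rel():
    go(650.5,243.2,82,1.735)
    st=manip.get_state(); r=R.from_quat(st['tcp_rot']).as_matrix()
    h=np.array([532.5,224.5,80]);g=st['tcp_pos']-19*r[:,2]; u=np.array([.986,.164,0]); x=(g-h)@u;z=(g-h)[2]
    print('rel hinge: x',x,'z',z,'rad',np.hypot(x,z),'ang',np.arctan2(x,z))
E
python3 -c "
from h import *
rel()"
```

```text
t 13.25 tcp [626.9 239.7 136. ] yaw 1.7359 tilt [ 0.     0.003 -1.   ] F [ 1.8  2.9 -1.1] w 13.1 g 30.0 q [0.29 0.37 1.37 0.   1.41 0.12]
tool shift mm [-0.4 23.7 54. ] wz 0.0009
rel hinge: x 95.54759209648466 z 74.974510156765 rad 121.45171686181747 ang 0.9054654447983461
```

apply_moves(
  series=[
    {"dx": 0,"dy": -0.003,"dz": -0.003,"wx": 0,"wy": 0,"wz": 0,"jaw": -1},
    {"dx": 0,"dy": -0.0065,"dz": -0.0065,"wx": 0,"wy": 0,"wz": 0,"jaw": -1},
    {"dx": 0,"dy": -0.009,"dz": -0.008,"wx": 0,"wy": 0,"wz": 0,"jaw": -1},
    {"dx": 0,"dy": -0.0095,"dz": -0.007,"wx": 0,"wy": 0,"wz": 0,"jaw": -1},
    {"dx": 0,"dy": -0.0105,"dz": -0.006,"wx": 0,"wy": 0,"wz": 0,"jaw": -1},
    {"dx": 0,"dy": -0.011,"dz": -0.005,"wx": 0,"wy": 0,"wz": 0,"jaw": -1},
    {"dx": 0,"dy": -0.011,"dz": -0.004,"wx": 0,"wy": 0,"wz": 0,"jaw": -1},
    {"dx": 0,"dy": -0.006,"dz": -0.001,"wx": 0,"wy": 0,"wz": 0,"jaw": -1},
    {"dx": 0,"dy": 0,"dz": 0,"wx": 0,"wy": 0,"wz": 0,"jaw": -1},
  ],
)

```text
clock: 14.38
tcp_pos: [564.0, 229.9, 179.8]
tcp_rot: [0.646, 0.763, 0.005, 0.003]
ft_force: [3.4, 5.8, 10.5]
gripper_width: 13.1
grasp_force: 30.0
```

```bash
python3 -c "
from h import *
rel()"
```

```text
t 14.375 tcp [564.  229.9 179.8] yaw 1.736 tilt [ 0.002  0.01  -1.   ] F [ 3.4  5.8 10.5] w 13.1 g 30.0 q [0.3  0.16 1.52 0.   1.44 0.14]
tool shift mm [-1.3 86.5 98.7] wz 0.001
rel hinge: x 31.759722435812662 z 118.82993769973228 rad 123.00095147161309 ang 0.26116593844130787
```

apply_moves(
  series=[
    {"dx": 0,"dy": -0.005,"dz": -0.001,"wx": 0,"wy": 0,"wz": 0,"jaw": -1},
    {"dx": 0,"dy": -0.007,"dz": -0.001,"wx": 0,"wy": 0,"wz": 0,"jaw": -1},
    {"dx": 0,"dy": -0.007,"dz": 0,"wx": 0,"wy": 0,"wz": 0,"jaw": -1},
    {"dx": 0,"dy": -0.006,"dz": 0,"wx": 0,"wy": 0,"wz": 0,"jaw": -1},
    {"dx": 0,"dy": -0.003,"dz": 0,"wx": 0,"wy": 0,"wz": 0,"jaw": -1},
    {"dx": 0,"dy": -0.002,"dz": 0,"wx": 0,"wy": 0,"wz": 0,"jaw": -1},
    {"dx": 0,"dy": 0,"dz": 0,"wx": 0,"wy": 0,"wz": 0,"jaw": -1},
    {"dx": 0,"dy": 0,"dz": 0,"wx": 0,"wy": 0,"wz": 0,"jaw": -1},
  ],
)

```text
clock: 15.38
tcp_pos: [534.7, 225.4, 182.5]
tcp_rot: [0.646, 0.763, 0.005, 0.002]
ft_force: [0.8, 6.1, 17.0]
gripper_width: 13.2
grasp_force: 30.0
```

```bash
python3 -c "
from h import *
rel()
a=cam('scene');b=cam('side')
for f,K,W in(a,b):
    hs=cv2.cvtColor(f,cv2.COLOR_RGB2HSV);m=cv2.inRange(hs,(172,120,50),(180,255,255))|cv2.inRange(hs,(0,170,50),(3,255,255))
    for k in cv2.findContours(m,0,2)[0]:
        if cv2.contourArea(k)>10: r=cv2.minAreaRect(k);bx=cv2.boxPoints(r);print(r,onz([r[0]],K,W,200).round(1))
    print('pred bar ends',proj([[532.5+9.8,224.5-58,200],[532.5-9.8,224.5+58,200]],K,W).round(1).tolist())
z=lambda f,x,y,w,h,k:cv2.resize(f[y:y+h,x:x+w],None,fx=k,fy=k,interpolation=cv2.INTER_CUBIC)
save('c6.png',np.hstack([z(a[0],300,120,130,130,3),z(b[0],140,180,130,130,3)]))"
```

```text
t 15.375 tcp [534.7 225.4 182.5] yaw 1.7361 tilt [ 0.003  0.011 -1.   ] F [ 0.8  6.1 17. ] w 13.2 g 30.0 q [0.31 0.09 1.6  0.   1.44 0.14]
tool shift mm [ -1.7 116.1 101.8] wz 0.0011
rel hinge: x 2.1161954020918983 z 121.50096130837483 rad 121.51938891320607 ang 0.017415347431224335
pred bar ends [[344.0, 174.5], [381.2, 157.6]]
((191.27755737304688, 255.08102416992188), (6.283257007598877, 25.602802276611328), 40.23635482788086) [[533.9 254.8 200. ]]
pred bar ends [[214.6, 230.1], [186.2, 265.3]]
```

View pics/c6.png

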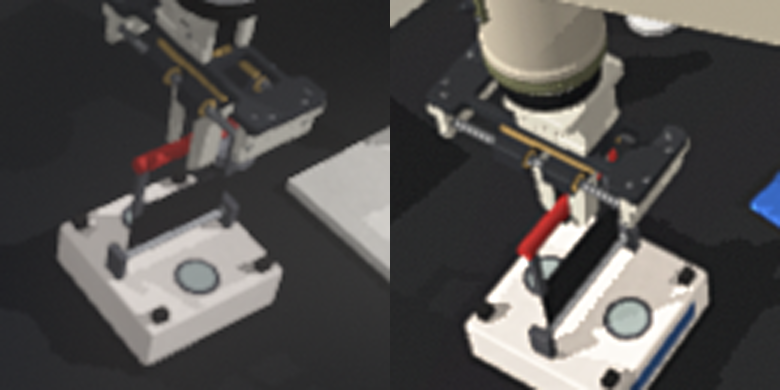

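The flap stands upright, held in the fingers and about 2 mm toward +x by the arm's reading. I'll nudge it slightly, settle and recheck with a looser red mask.

apply_moves(
  series=[
    {"dx": 0,"dy": -0.001,"dz": -0.001,"wx": 0,"wy": 0,"wz": 0,"jaw": -1},
    {"dx": 0,"dy": -0.001,"dz": -0.001,"wx": 0,"wy": 0,"wz": 0,"jaw": -1},
    {"dx": 0,"dy": 0,"dz": 0,"wx": 0,"wy": 0,"wz": 0,"jaw": -1},
    {"dx": 0,"dy": 0,"dz": 0,"wx": 0,"wy": 0,"wz": 0,"jaw": -1},
    {"dx": 0,"dy": 0,"dz": 0,"wx": 0,"wy": 0,"wz": 0,"jaw": -1},
    {"dx": 0,"dy": 0,"dz": 0,"wx": 0,"wy": 0,"wz": 0,"jaw": -1},
  ],
)

```text
clock: 16.23
tcp_pos: [531.3, 224.8, 182.4]
tcp_rot: [0.646, 0.763, 0.003, 0.001]
ft_force: [0.5, 6.4, 8.9]
gripper_width: 13.0
grasp_force: 30.0
```

```bash
python3 -c "
from h import *
rel()
u=np.array([.986,.164,0])
for n in('scene','side'):
    f,K,W=cam(n);hs=cv2.cvtColor(f,cv2.COLOR_RGB2HSV);m=cv2.inRange(hs,(165,110,40),(180,255,255))|cv2.inRange(hs,(0,110,40),(5,255,255))
    lo,hi=((330,150),(400,190)) if n=='scene' else ((175,220),(225,275))
    M=np.zeros_like(m);M[lo[1]:hi[1],lo[0]:hi[0]]=m[lo[1]:hi[1],lo[0]:hi[0]]
    ys,xs=np.nonzero(M);c=[xs.mean(),ys.mean()]; print(n,len(xs),c,[((onz([c],K,W,z)[0]-[532.5,224.5,z])@u).round(1) for z in(200,203)],np.degrees(0))
"
```

```text
t 16.225 tcp [531.3 224.8 182.4] yaw 1.7362 tilt [ 0.003  0.007 -1.   ] F [0.5 6.4 8.9] w 13.0 g 30.0 q [0.31 0.08 1.61 0.   1.45 0.14]
tool shift mm [ -1.7 119.9 101.2] wz 0.0012
rel hinge: x -1.2643640021420508 z 121.35980887647943 rad 121.36639496526841 ang -0.01041793219390563
scene 123 [np.float64(353.3821138211382), np.float64(170.15447154471545)] [np.float64(-0.3), np.float64(1.9)] 0.0
side 158 [np.float64(194.04430379746836), np.float64(253.9240506329114)] [np.float64(2.7), np.float64(1.2)] 0.0
```

```bash
python3 -c "
from h import *
print(ticket.job_done())"
```

```text
the job is handed in; nothing more can be done
None
```

The orange filter stands let go in the rack's free slot, and I handed the job in with the gripper still holding the flap upright, within about 3 mm of its balance point. The hand-in gave no pass/fail result.

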